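# Clamp a filter cassette in a hand-cranked press

### The job

Set the blue filter cassette gently upright on the bed of the press, between jaw and fence, centred across the bed with its blue end plates facing jaw and fence, and let go of it. Then take the crank by its red grip and wind it clockwise in one run, without letting go on the way, until you feel the cassette firmly clamped between jaw and fence; do not overtighten, or it cracks. Let go, leaving it clamped and everything else where it was.

Things in the scene. Friction and masses are not known exactly. Their poses are not given: they have to be found in the camera images.
- press: Cassette press fixed to the table: aluminium base 110 mm wide, bed top 20 mm above the table. Origin on the table under the bed's centreline; local x is the jaw's travel towards the fence, y across, z up. The base runs from x = -210 to +160 mm. A grey housing, 75 x 75 mm, top 60 mm high, centred at x = -120 mm, carries the crank
- bed_middle (a point): point on the bed top at press x = 55 mm, y = 0, middle of the open gap: a good place for the cassette's centre. The blue fence beyond it (60 mm wide, 45 mm above the bed) was set by the last user with its face somewhere from press x = 110 to 124 mm; its place is not reported, it has to be felt
- crank_axis (a point): point on the vertical axis of the crank (press x = -120 mm, y = 0), 78 mm above the table, in the middle of the crank arm's thickness; the hub round it is 28 mm across, its top 84 mm above the table
- grip: red free-spinning grip on the crank: upright cylinder 22 mm across, 48 mm tall, its underside 80 mm above the table (top 128 mm), standing 50 mm from the crank axis; origin at the centre of its underside. It spins freely on its pin, so the hand can keep its own direction as it goes round. The crank arm under it is 18 mm wide, its top at 82 mm
- crank (a joint): crank angle, rad, 0 fully open, growing clockwise seen from above; at 0 the arm points along press +x. Drives the jaw 8 mm per rad (50 mm a turn). Starts between 0 and 2; the cassette meets the fence somewhere between 11.2 and 13.0. Dry friction 0.35 N m: 5 to 7 N at the grip turns it empty, in any place, and it stays where it is left
- jaw: blue moving jaw with a sprung steel plate, 60 mm wide, 45 mm above the bed; origin on the bed under the plate's face, at press x = -30 mm + 8 mm x crank rad. Once the cassette meets the fence the spring gives 15 N per mm (120 N per rad); each 10 N adds 1.6 N at the crank grip. Firmly clamped: 15 to 45 N (2.5 to 7 N more at the grip than turning empty); above 70 N (11 N more) it cracks
- blue_cassette: filter cassette to be clamped: white block with blue end plates, 50 mm along its x (end plate to end plate), 44 mm along its y, 48 mm tall, plus two white ports 10 mm tall on top; about 0.25 kg; origin at the centre of its underside, z up. Either end may face the fence. Grasp it across y from above
- orange_cassette: spent cassette like the blue one but with orange end plates; leave it; origin under its centre
- tube_rack: green rack with capped tubes, 70 x 160 x 96 mm; leave it
- beaker: glass beaker, 70 mm across, 90 mm tall; leave it
- reagent_bottle: amber bottle, 60 mm across, 130 mm tall; leave it
- specimen_jar: clear jar with red lid, 56 mm across, 70 mm tall; leave it
- stapler: black stapler, 140 x 36 x 43 mm; leave it
- marker: blue marker, 14 mm thick, 130 mm long; leave it
There are look-alikes about, which are no part of the job. What is shaped like the blue_cassette but turquoise is not meant.

How it is judged:
By the outcome, as a careful person would: the job done as asked, in the order asked, and still so for the second after the job is handed in, with the robot touching nothing.
It also fails if it takes over 72 s, if anything falls off the work surface, if the arm or the gripper's body presses on something with over 40 N, if the wrist force passes 120 N, or if a joint passes its speed limit or range.

### The arm

A 6-joint arm with a two-finger parallel gripper is mounted at the origin on the work surface. World frame = base frame: x ahead of the robot, y to its left, z up, the work surface at z = 0. Lengths are in mm, angles in degrees, forces in N, time in s.
With the tool pointing down it reaches from about 350 to 850 mm from the base axis. Payload 8.1 kg.
Tool frame: the origin (TCP) lies at the very end of the fingers, on their centre line; the grasp point (between the pads) lies 19 mm behind it; z points along the fingers, y is the line along which they close (so a half turn about z gives the same grasp; the last joint's range is limited). The gripper opens to 85 mm and grips with 20 to 120 N. Pads are 22 mm wide; open, the fingers measure 114 mm over their backs; the gripper's body (76 mm by 85 mm) begins 54 mm behind the grasp point. The pads swing forward as they close: fully open they stand 13 mm farther back than shut.
Start: joints at [-69.122, 7.471, 85.268, -0, 87.261, -4.893], TCP at [260.891, -540.316, 209.592] pointing down, gripper open.
Joint ranges: [-169.43, 169.43], [-51.17, 129.36], [1.28, 143.12], [-76.62, 256.62], [0, 156.53], [-152.29, 152.29]. Speed limits (degrees/s): [136.94, 136.94, 159.86, 180, 180, 180].

### API

Orientations are given as [roll, pitch, yaw] about the fixed x, y, z axes, in that order (R = Rz(yaw) Ry(pitch) Rx(roll)).
In Python, from bench import sense, eyes, job, models gives the robot as it stands. The module is installed in compiled form; this text tells all that it offers.
- The arm moves only by the tool apply_moves, never from a script. Its argument "rows" is a list of rows, each a list of 6 numbers: the shift along the tool's x, y, z in mm, then the turn, a rotation vector about the tool's x, y, z in rad. In form: [[dx, dy, dz, rx, ry, rz], ...]. A call has exactly 5 rows; each row shifts and turns the commanded pose from where the row before left it, along the tool's axes as they then stand; what a row does not reach is not made up. A row lasts 1/8 s, in which the tool goes at most 62.5 mm and 10.7 degrees, less where a joint would pass 70% of its speed; a pose out of reach is approached as far as the arm can. A call is refused whole if a number of a shift passes 62.5 or a number of a turn 0.188, either way. A call with a gripper value outside its range is refused whole. "fingers" is the finger opening in mm, from 0 to 85.4, set as the call begins (left out, the last holds). The fingers move at their own pace and stop on an object; "grip_force" is the grip in N (left out, the last holds). Time passes only in rows, so rows that do not move let the fingers close, or fill a call up. It gives the time, the measured TCP pose, the force, the opening and the grip force at its end, in the units of the state.
- sense(): the state, without advancing time (a new reading comes with each control period).
- eyes.snapshot(name): name is "scene" or "top" or "wrist"; returns (picture, depth): 420x560x3 uint8, red, green, blue; 420x560 float32, mm along the optical axis (not along the pixel's ray), 0 where there is no reading.
- eyes.get_calibration(name): a dict with "intrinsics" (3x3 intrinsics, pixels), "D" ([k1, k2, p1, p2, k3] as OpenCV has them; the pictures are not rectified), "R" (3x3) and "t" (3): a world point X has camera coordinates R X + t; the wrist camera has in their place "mount" (4x4, takes a point from camera to tool coordinates, whose origin is the TCP and whose axes are the flange's). Camera axes: x right, y down, z forward; pixel columns grow to the right and rows downward; lengths in mm; the calibration is good to about 2 mm. A picture is of the moment at which its call begins: read the wrist's pose just before it. get_calibration takes no time and is no camera call.
- job.hand_in(): hands the job in; it is judged then, once.
Trained networks look in the newest picture that a camera, given by its name, has taken for a name from the list of things; names that differ only in an ending like _2 or _b are one class to them, and where a whole thing is asked for, a point or a joint stands for the part that bears it (a point fixed in the world has none). Each returns a list of dicts, best first, with "confidence" (0 to 1); they miss things now and then, are a little off and sometimes report something else, mostly with a low value. They report only what shows in the picture. A call takes as long as a camera call. They do not tell look-alikes from the thing itself.
- models.boxes_of(name, camera): "xyz" ([x, y, z] in mm, in world coordinates, good to about 4 mm: the middle of the surface that is visible of it).
- models.cut_out(name, camera): "pixels" (420x560 bool, what is visible of it).
- models.place_of(name, camera): "xyz" ([x, y, z] in mm, in world coordinates, good to about 4 mm: a listed point, or the origin of a listed thing).
The state is a dict: "time": time; "joint_pos": joint angles; "qd": joint speeds; "joint_efforts": joint torques, N m; "tool_pos": TCP position; "tcp_rot": TCP orientation; "ft_force": force on the tool from outside, world axes, zero at the start; "wrist_torque": the same for the moment, N m; "finger_gap": finger opening in mm; "grip_force": force on a finger pad.
Only numpy, scipy, OpenCV 4.12 (cv2) and the standard library are available. Lean on these libraries where they do the work, as an engineer would, in place of code of your own. Each camera call takes 0.05 s, during which the arm holds its last target. There are 200 camera calls.

## Working session

There is one attempt and no reset: what is moved stays moved. The work goes in short steps, Python scripts to look and compute and a tool call to move; the robot and the scene stay as the last step left them, time stands still between calls to the robot, and variables do not carry over. Pictures are saved under pics/ and viewed, at most 10 in all, crops included, and the job is handed in when it is done.

Besides the shell and the picture viewer there is one more tool, called after "Request:" as name(argument=value, ...) on one line, values as JSON. apply_moves: Moves the arm, as the interface text tells. Its arguments: {"type":"object","properties":{"rows":{"type":"array"},"fingers":{"type":"number"},"grip_force":{"type":"number"}},"required":["rows"]}

```bash
mkdir -p pics; cat > h.py <<'E'
import numpy as np, cv2
from bench import sense, eyes, job, models
E
python3 - <<'E'
from h import *
for c in ("scene","top"):
    p,d=eyes.snapshot(c); cv2.imwrite(f"pics/{c}0.png",p[:,:,::-1])
    for n in ("press","bed_middle","crank_axis","grip","jaw","blue_cassette","orange_cassette"):
        print(c,n,[(np.round(r["xyz"]).tolist(),round(r["confidence"],2)) for r in models.place_of(n,c)])
    for n in ("beaker","reagent_bottle","specimen_jar","tube_rack","stapler"):
        print(c,n,[(np.round(r["xyz"]).tolist(),round(r["confidence"],2)) for r in models.place_of(n,c)][:2])
s=sense();print(s["time"],s["tool_pos"],s["tcp_rot"],s["ft_force"])
a=cv2.imread("pics/scene0.png")
E
```

```text
scene press [([446.0, 279.0, -2.0], 0.73), ([546.0, -46.0, -2.0], 0.57), ([732.0, -308.0, 0.0], 0.3)]
scene bed_middle [([553.0, 7.0, 22.0], 0.92)]
scene crank_axis [([520.0, -162.0, 76.0], 0.85)]
scene grip [([534.0, -117.0, 79.0], 0.45)]
scene jaw [([541.0, -73.0, 18.0], 0.7)]
scene blue_cassette [([670.0, 192.0, -2.0], 0.76), ([619.0, 283.0, -4.0], 0.65), ([553.0, 9.0, 20.0], 0.32)]
scene orange_cassette [([444.0, 279.0, -1.0], 0.81)]
scene beaker [([794.0, -142.0, -2.0], 0.58), ([584.0, -426.0, -0.0], 0.3)]
scene reagent_bottle []
scene specimen_jar [([467.0, -417.0, 1.0], 0.56)]
scene tube_rack [([793.0, 159.0, -2.0], 0.58)]
scene stapler [([375.0, -334.0, 4.0], 0.96)]
top press [([541.0, -45.0, 3.0], 0.56)]
top bed_middle [([550.0, 13.0, 24.0], 0.8), ([617.0, 283.0, -1.0], 0.57)]
top crank_axis [([521.0, -167.0, 77.0], 0.62), ([534.0, -73.0, 18.0], 0.36), ([372.0, -329.0, -0.0], 0.34)]
top grip [([586.0, -432.0, -1.0], 0.25)]
top jaw [([532.0, -72.0, 19.0], 0.78)]
top blue_cassette [([617.0, 285.0, -3.0], 0.87), ([668.0, 198.0, -3.0], 0.68), ([792.0, -137.0, -2.0], 0.64), ([550.0, 12.0, 22.0], 0.49)]
top orange_cassette [([439.0, 280.0, -2.0], 0.63)]
top beaker [([794.0, -137.0, -6.0], 0.71)]
top reagent_bottle [([584.0, -430.0, -2.0], 0.8), ([618.0, 287.0, -0.0], 0.39)]
top specimen_jar [([461.0, -425.0, 0.0], 0.82)]
top tube_rack [([533.0, -73.0, 20.0], 0.73), ([788.0, 160.0, 4.0], 0.67)]
top stapler [([372.0, -330.0, -1.0], 0.91)]
1.3 [ 260.89953023 -540.32765644  209.61445201] [1.79997162e+02 1.16595273e-03 2.57719957e+01] [ 0.75389318 -0.38538519 -0.92898403]
```

View pics/top0.png

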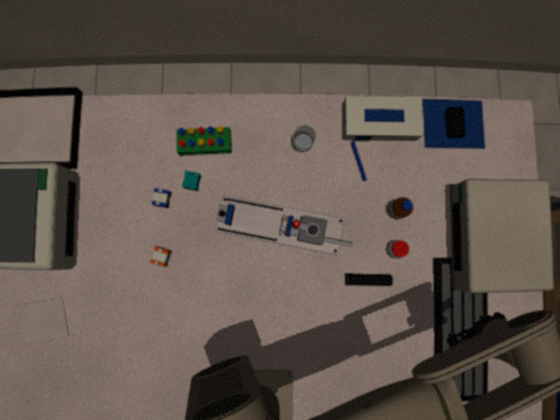

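View pics/scene0.png

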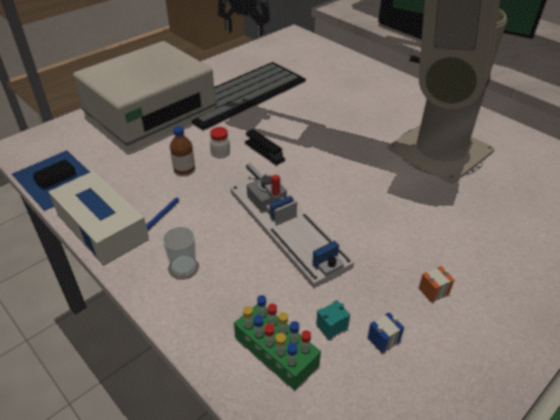

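Blue cassette is at top pixel (160,198), turquoise look-alike at (191,180), orange one at (160,256). The press runs from its fence at (228,213) to the crank at (313,230). The red grip at (297,224) is close to the jaw.

```bash
cat >> h.py <<'E'
from scipy.spatial.transform import Rotation as Ro
def pose():
    s=sense(); return np.array(s["tool_pos"]),Ro.from_euler("xyz",s["tcp_rot"],degrees=True)
def plan(tgt,yaw=None,n=None,start=None):
    "rows (tool axes) from the present pose to tgt, tool straight down at yaw"
    p,R=start or pose(); yaw=R.as_euler("xyz",degrees=True)[2] if yaw is None else yaw
    G=Ro.from_euler("xyz",[180,0,yaw],degrees=True); w=(R.inv()*G).as_rotvec()
    sh=np.array(tgt,float)-p
    n=n or int(max(np.ceil(np.abs(sh).max()/55),np.ceil(np.linalg.norm(w)/.17),1)); n=-(-n//5)*5
    rows=[]
    for i in range(n):
        rows.append(np.r_[R.inv().apply(sh/n),w/n]); R=R*Ro.from_rotvec(w/n)
    for i in range(0,n,5): print([[*np.round(r[:3],1).tolist(),*np.round(r[3:],4).tolist()] for r in rows[i:i+5]])
    return np.array(tgt,float),G
def world(c,pts,z):
    "pixels -> world points on plane height z"
    k=eyes.get_calibration(c); u=cv2.undistortPoints(np.array(pts,float).reshape(-1,1,2),np.array(k["intrinsics"]),np.array(k["D"])).reshape(-1,2)
    r=np.c_[u,np.ones(len(u))]
    if "mount" in k:
        p,R=pose(); M=np.array(k["mount"]); d=R.apply(r@M[:3,:3].T); o=p+R.apply(M[:3,3])
    else: Rc=np.array(k["R"]); d=r@Rc; o=-Rc.T@np.array(k["t"])
    return o+d*((z-o[2])/d[:,2])[:,None]
E
python3 - <<'E'
from h import *
k=eyes.get_calibration("wrist");print(np.round(k["mount"],3),np.round(k["intrinsics"]))
s=plan([500,-60,330],80)
plan([560,230,330],80,start=s)
E
```

```text
[[  -0.      -0.964   -0.266   67.495]
 [   1.      -0.       0.      -0.572]
 [  -0.      -0.266    0.964 -163.458]
 [   0.       0.       0.       1.   ]] [[346.   0. 280.]
 [  0. 346. 205.]
 [  0.   0.   1.]]
[[42.4, -32.9, -12.0, 0.0, 0.0, -0.0946], [45.3, -28.7, -12.0, 0.0, 0.0, -0.0946], [47.8, -24.3, -12.0, 0.0, 0.0, -0.0946], [49.9, -19.7, -12.0, 0.0, 0.0, -0.0946], [51.6, -14.9, -12.0, 0.0, 0.0, -0.0946]]
[[52.7, -9.9, -12.0, 0.0, 0.0, -0.0946], [53.4, -4.9, -12.0, 0.0, 0.0, -0.0946], [53.7, 0.2, -12.0, 0.0, 0.0, -0.0946], [53.4, 5.3, -12.0, 0.0, 0.0, -0.0946], [52.7, 10.3, -12.0, 0.0, 0.0, -0.0946]]
[[29.6, 0.9, 0.0, 0.0, 0.0, 0.0], [29.6, 0.9, 0.0, 0.0, 0.0, 0.0], [29.6, 0.9, 0.0, 0.0, 0.0, 0.0], [29.6, 0.9, 0.0, 0.0, 0.0, 0.0], [29.6, 0.9, 0.0, 0.0, 0.0, 0.0]]
[[29.6, 0.9, 0.0, 0.0, 0.0, 0.0], [29.6, 0.9, 0.0, 0.0, 0.0, 0.0], [29.6, 0.9, 0.0, 0.0, 0.0, 0.0], [29.6, 0.9, 0.0, 0.0, 0.0, 0.0], [29.6, 0.9, 0.0, 0.0, 0.0, 0.0]]
```

Request:
apply_moves(rows=[[42.4, -32.9, -12.0, 0, 0, -0.0946], [45.3, -28.7, -12.0, 0, 0, -0.0946], [47.8, -24.3, -12.0, 0, 0, -0.0946], [49.9, -19.7, -12.0, 0, 0, -0.0946], [51.6, -14.9, -12.0, 0, 0, -0.0946]], fingers=85)

```text
time: 1.92
tool_pos: [380.8, -298.5, 270.2]
tcp_rot: [180.0, -0.0, 53.0]
ft_force: [0.5, 0.2, -0.2]
finger_gap: 85.3
grip_force: 0.0
```

Request:
apply_moves(rows=[[52.7, -9.9, -12.0, 0, 0, -0.0946], [53.4, -4.9, -12.0, 0, 0, -0.0946], [53.7, 0.2, -12.0, 0, 0, -0.0946], [53.4, 5.3, -12.0, 0, 0, -0.0946], [52.7, 10.3, -12.0, 0, 0, -0.0946]])

```text
time: 2.55
tool_pos: [500.6, -58.3, 330.3]
tcp_rot: [180.0, 0.0, 80.2]
ft_force: [1.0, -1.0, 0.8]
finger_gap: 84.9
grip_force: 0.0
```

Request:
apply_moves(rows=[[0, 0, 0, 0, 0, 0], [0, 0, 0, 0, 0, 0], [0, 0, 0, 0, 0, 0], [0, 0, 0, 0, 0, 0], [0, 0, 0, 0, 0, 0]])

```text
time: 3.18
tool_pos: [499.8, -60.7, 329.5]
tcp_rot: [-180.0, -0.0, 79.9]
ft_force: [-0.6, 0.2, 0.4]
finger_gap: 84.9
grip_force: 0.0
```

```bash
python3 - <<'E'
from h import *
print(pose()[0],sense()["tcp_rot"],sense()["ft_force"])
p,d=eyes.snapshot("wrist"); cv2.imwrite("pics/w1.png",p[:,:,::-1]); np.save("w1.npy",d)
for n in ("press","bed_middle","crank_axis","grip","jaw","blue_cassette"):
    print(n,[(np.round(r["xyz"]).tolist(),round(r["confidence"],2)) for r in models.place_of(n,"wrist")])
E
```

```text
[499.78536285 -60.68602484 329.50184433] [-1.79991822e+02 -2.39470927e-04  7.98896478e+01] [-0.63258156  0.16044962  0.43657705]
press [([544.0, -44.0, 1.0], 0.61)]
bed_middle [([555.0, 6.0, 19.0], 0.76)]
crank_axis [([518.0, -166.0, 81.0], 0.73)]
grip [([534.0, -110.0, 75.0], 0.62)]
jaw [([534.0, -77.0, 19.0], 0.87)]
blue_cassette []
```

View pics/w1.png

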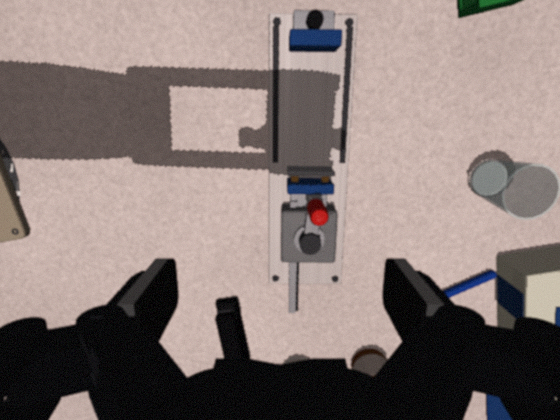

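Wrist view from above shows the press fence at (315,38), jaw face at about (310,170), red grip at (318,212) and hub at (310,241). The base corners are near (270,16), (355,16), (268,284) and (342,284).

```bash
python3 - <<'E'
from h import *
d=np.load("w1.npy"); im=cv2.imread("pics/w1.png")
w=world("wrist",[[270,15],[356,15],[268,284],[342,284]],20); print(np.round(w,1)); 
print("w",np.linalg.norm(w[0]-w[1]),np.linalg.norm(w[2]-w[3]),"l",np.linalg.norm(w[0]-w[2]),np.linalg.norm(w[1]-w[3]))
# height map: points at z 10..30 -> base top
v,u=np.mgrid[0:420,0:560]; k=eyes.get_calibration("wrist"); q=np.c_[u.ravel(),v.ravel()].astype(float)
n=cv2.undistortPoints(q.reshape(-1,1,2),np.array(k["intrinsics"]),np.array(k["D"])).reshape(-1,2)
P=np.c_[n,np.ones(len(n))]*d.ravel()[:,None]; M=np.array(k["mount"]); p,R=pose()
W=(R.apply(P@M[:3,:3].T+M[:3,3])+p); W[d.ravel()==0]=np.nan; np.save("w1xyz.npy",W)
box=(W[:,0]>430)&(W[:,0]<650)&(W[:,1]>-300)&(W[:,1]<160)
for lo,hi in ((-5,5),(14,27),(55,68),(124,134)):
    m=box&(W[:,2]>lo)&(W[:,2]<hi); 
    if lo>0:
        h=cv2.minAreaRect(W[m][:,:2].astype(np.float32)); print(lo,m.sum(),np.nanmedian(W[m],0).round(1),h)
    else: print(lo,np.nanmedian(W[m][:,2]))
hsv=cv2.cvtColor(im,cv2.COLOR_BGR2HSV).reshape(-1,3)
red=box&((hsv[:,0]<8)|(hsv[:,0]>172))&(hsv[:,1]>150)&(hsv[:,2]>60); X=W[red]; print("red",red.sum(),np.nanmax(X,0),"top",X[X[:,2]>122].mean(0),np.ptp(X[X[:,2]>122],0))
blue=box&(hsv[:,0]>100)&(hsv[:,0]<125)&(hsv[:,1]>120)&(hsv[:,2]>40)&(W[:,2]>55)
for s in (1,-1):
    X=W[blue&(s*(W[:,1]-0)>0)]; 
    if len(X)>5: print("blue",s,len(X),np.median(X,0),cv2.minAreaRect(X[:,:2].astype(np.float32)))
E
```

```text
[[ 518.9  119.5   20. ]
 [ 623.3  101.    20. ]
 [ 449.2 -241.    20. ]
 [ 559.6 -260.5   20. ]]
w 105.98883086619345 112.12854710281438 l 367.2325830056861 367.1263832710647
-5 -0.9089653430488625
14 14955 [542.  -15.   19.2] ((537.09033203125, -68.69255065917969), (369.6788024902344, 110.00565338134766), 79.43994903564453)
55 3821 [ 537.1 -126.3   60.7] ((540.4593505859375, -55.10466003417969), (289.546875, 74.9208984375), 78.92362213134766)
124 257 [ 533.6 -112.7  126.8] ((533.4172973632812, -113.03068542480469), (19.745826721191406, 20.07048797607422), 82.74821472167969)
red 393 [ 548.16192421 -102.59295123  128.90695682] top [ 533.87304193 -112.18326445  126.49581635] [19.62483957 20.36083413  6.79131532]
blue 1 862 [564.3539618   77.00585192  63.82248277] ((564.59912109375, 77.82047271728516), (17.1479434967041, 57.19589614868164), 79.2376937866211)
blue -1 476 [533.82627354 -93.78189832  65.05966536] ((539.3109741210938, -77.97283935546875), (48.12312316894531, 64.24984741210938), 80.3380355834961)
```

```bash
python3 - <<'E'
from h import *
plan([608,265,230],79.5)
E
```

```text
[[33.9, 5.0, 10.0, -0.0, -0.0, 0.0008], [33.9, 4.9, 10.0, -0.0, -0.0, 0.0008], [33.9, 4.9, 10.0, -0.0, -0.0, 0.0008], [33.9, 4.9, 10.0, -0.0, -0.0, 0.0008], [33.9, 4.9, 10.0, -0.0, -0.0, 0.0008]]
[[33.9, 4.8, 10.0, -0.0, -0.0, 0.0008], [33.9, 4.8, 10.0, -0.0, -0.0, 0.0008], [33.9, 4.8, 10.0, -0.0, -0.0, 0.0008], [33.9, 4.8, 10.0, -0.0, -0.0, 0.0008], [33.9, 4.7, 10.0, -0.0, -0.0, 0.0008]]
```

Request:
apply_moves(rows=[[33.9, 4.9, 10.0, 0, 0, 0.0008], [33.9, 4.9, 10.0, 0, 0, 0.0008], [33.9, 4.9, 10.0, 0, 0, 0.0008], [33.9, 4.9, 10.0, 0, 0, 0.0008], [33.9, 4.9, 10.0, 0, 0, 0.0008]])

```text
time: 4.15
tool_pos: [554.2, 103.8, 279.3]
tcp_rot: [180.0, -0.0, 79.8]
ft_force: [0.5, 0.4, 0.5]
finger_gap: 84.9
grip_force: 0.0
```

Request:
apply_moves(rows=[[33.9, 4.8, 10.0, 0, 0, 0.0008], [33.9, 4.8, 10.0, 0, 0, 0.0008], [33.9, 4.8, 10.0, 0, 0, 0.0008], [33.9, 4.8, 10.0, 0, 0, 0.0008], [33.9, 4.8, 10.0, 0, 0, 0.0008]])

```text
time: 4.78
tool_pos: [608.3, 266.2, 229.1]
tcp_rot: [-180.0, 0.0, 79.5]
ft_force: [0.4, -0.3, 0.3]
finger_gap: 85.1
grip_force: 0.0
```

Request:
apply_moves(rows=[[0, 0, 0, 0, 0, 0], [0, 0, 0, 0, 0, 0], [0, 0, 0, 0, 0, 0], [0, 0, 0, 0, 0, 0], [0, 0, 0, 0, 0, 0]])

```text
time: 5.4
tool_pos: [608.1, 264.5, 230.1]
tcp_rot: [180.0, -0.0, 79.5]
ft_force: [0.5, -0.1, -1.4]
finger_gap: 84.9
grip_force: 0.0
```

```bash
cat >> h.py <<'E'
def cloud(d):
    v,u=np.mgrid[0:420,0:560]; k=eyes.get_calibration("wrist"); q=np.c_[u.ravel(),v.ravel()].astype(float)
    n=cv2.undistortPoints(q.reshape(-1,1,2),np.array(k["intrinsics"]),np.array(k["D"])).reshape(-1,2)
    P=np.c_[n,np.ones(len(n))]*d.ravel()[:,None]; M=np.array(k["mount"]); p,R=pose()
    W=(R.apply(P@M[:3,:3].T+M[:3,3])+p); W[d.ravel()==0]=np.nan; return W
E
python3 - <<'E'
from h import *
print(pose()[0],sense()["tcp_rot"],sense()["ft_force"])
p,d=eyes.snapshot("wrist"); cv2.imwrite("pics/w2.png",p[:,:,::-1]); W=cloud(d)
print([(np.round(r["xyz"]).tolist(),round(r["confidence"],2)) for r in models.place_of("blue_cassette","wrist")])
b=(abs(W[:,0]-618)<50)&(abs(W[:,1]-285)<50)
print("table",np.nanmedian(W[b&(abs(W[:,2])<6)][:,2]))
for lo,hi in ((42,52),(54,65)):
    X=W[b&(W[:,2]>lo)&(W[:,2]<hi)]; print(len(X),np.median(X,0),cv2.minAreaRect(X[:,:2].astype(np.float32)))
E
```

```text
[608.1349579  264.54768789 230.06804248] [ 1.79969095e+02 -1.76974666e-02  7.94767127e+01] [ 0.51559212 -0.0615052  -1.37411939]
[([665.0, 191.0, -1.0], 0.96), ([620.0, 287.0, 2.0], 0.91)]
table -1.0268020738243422
1945 [615.32589243 285.45192211  46.37107907] ((614.9125366210938, 284.1392822265625), (43.68203353881836, 49.827205657958984), 80.63997650146484)
139 [629.8590599  284.20374986  56.98214849] ((614.9948120117188, 284.0816955566406), (8.811800003051758, 45.94818115234375), 80.87177276611328)
```

View pics/w2.png

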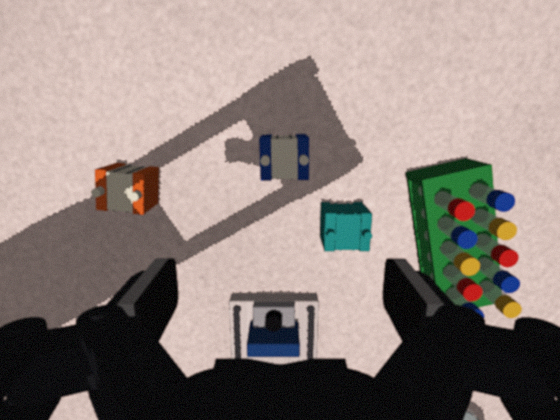

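Blue cassette is at (284,157), with its plates left and right. The turquoise one is at (346,228), clear of the fingers. Its long axis lies along 170.6°, so I need yaw 170.6.

```bash
python3 - <<'E'
from h import *
s=plan([615,284,110],170.6)
plan([615,284,10],170.6,start=s)
E
```

```text
[[2.0, 0.3, 12.0, 0.0, 0.0, -0.159], [1.9, 0.6, 12.0, 0.0, 0.0, -0.159], [1.8, 0.9, 12.0, 0.0, 0.0, -0.159], [1.6, 1.2, 12.0, 0.0, 0.0, -0.159], [1.4, 1.5, 12.0, 0.0, 0.0, -0.159]]
[[1.2, 1.7, 12.0, 0.0, 0.0, -0.159], [0.9, 1.8, 12.0, 0.0, 0.0, -0.159], [0.6, 2.0, 12.0, 0.0, 0.0, -0.159], [0.3, 2.0, 12.0, 0.0, 0.0, -0.159], [-0.0, 2.0, 12.0, 0.0, 0.0, -0.159]]
[[0.0, -0.0, 20.0, 0.0, 0.0, 0.0], [0.0, -0.0, 20.0, 0.0, 0.0, 0.0], [0.0, -0.0, 20.0, 0.0, 0.0, 0.0], [0.0, -0.0, 20.0, 0.0, 0.0, 0.0], [0.0, -0.0, 20.0, 0.0, 0.0, 0.0]]
```

Request:
apply_moves(rows=[[2.0, 0.3, 12.0, 0, 0, -0.159], [1.9, 0.6, 12.0, 0, 0, -0.159], [1.8, 0.9, 12.0, 0, 0, -0.159], [1.6, 1.2, 12.0, 0, 0, -0.159], [1.4, 1.5, 12.0, 0, 0, -0.159]])

```text
time: 6.12
tool_pos: [611.4, 274.5, 169.2]
tcp_rot: [180.0, 0.0, 125.4]
ft_force: [0.5, 0.4, -0.1]
finger_gap: 84.7
grip_force: 0.0
```

Request:
apply_moves(rows=[[1.2, 1.7, 12.0, 0, 0, -0.159], [0.9, 1.8, 12.0, 0, 0, -0.159], [0.6, 2.0, 12.0, 0, 0, -0.159], [0.3, 2.0, 12.0, 0, 0, -0.159], [0, 2.0, 12.0, 0, 0, -0.159]])

```text
time: 6.75
tool_pos: [614.7, 284.1, 109.2]
tcp_rot: [-180.0, -0.0, 170.9]
ft_force: [0.3, 0.8, 0.3]
finger_gap: 85.1
grip_force: 0.0
```

Request:
apply_moves(rows=[[0, 0, 25, 0, 0, 0], [0, 0, 25, 0, 0, 0], [0, 0, 0, 0, 0, 0], [0, 0, 0, 0, 0, 0], [0, 0, 0, 0, 0, 0]])

```text
time: 7.38
tool_pos: [615.9, 284.6, 61.5]
tcp_rot: [179.9, 0.1, 170.6]
ft_force: [0.0, 0.0, -1.0]
finger_gap: 84.9
grip_force: 0.0
```

```bash
python3 - <<'E'
from h import *
print(pose()[0],sense()["tcp_rot"],sense()["ft_force"])
p,d=eyes.snapshot("wrist"); cv2.imwrite("pics/w3.png",p[:,:,::-1]); W=cloud(d)
b=(abs(W[:,0]-618)<45)&(abs(W[:,1]-285)<45)
for lo,hi in ((42,52),(54,65)):
    X=W[b&(W[:,2]>lo)&(W[:,2]<hi)]; print(len(X),np.median(X,0),cv2.minAreaRect(X[:,:2].astype(np.float32)))
E
```

```text
[615.88595542 284.58251917  61.53833437] [1.79918341e+02 1.37430119e-01 1.70613461e+02] [ 0.03023376  0.0194571  -0.98358019]
6193 [613.8500377  283.62646634  46.2810237 ] ((615.0401611328125, 283.3741149902344), (44.00616455078125, 50.21917724609375), 80.19195556640625)
499 [600.21672403 283.67119716  56.85643534] ((615.3377685546875, 283.27716064453125), (8.615710258483887, 47.55403518676758), 80.32032775878906)
```

View pics/w3.png

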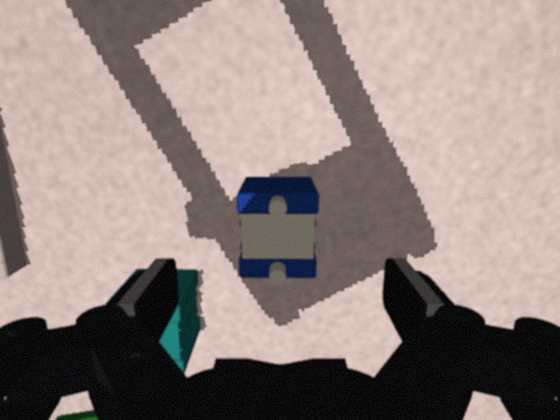

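Cassette is centred between the open fingers at (278,228). The turquoise one at (180,315) is clear of the finger's path. Descending and gripping.

Request:
apply_moves(rows=[[0, 0.5, 15, 0, 0, 0], [0, 0, 15, 0, 0, 0], [0, 0, 12, 0, 0, 0], [0, 0, 8, 0, 0, 0], [0, 0, 0, 0, 0, 0]])

```text
time: 8.05
tool_pos: [614.0, 284.3, 8.3]
tcp_rot: [-179.9, -0.1, 170.6]
ft_force: [0.3, -0.1, -0.0]
finger_gap: 85.0
grip_force: 0.0
```

Request:
apply_moves(rows=[[0, 0, 0, 0, 0, 0], [0, 0, 0, 0, 0, 0], [0, 0, 0, 0, 0, 0], [0, 0, 0, 0, 0, 0], [0, 0, 0, 0, 0, 0]], fingers=30, grip_force=30)

```text
time: 8.68
tool_pos: [615.5, 284.8, 10.5]
tcp_rot: [180.0, 0.1, 170.6]
ft_force: [0.1, -0.6, 4.8]
finger_gap: 39.1
grip_force: 31.5
```

Request:
apply_moves(rows=[[0, 0, 0, 0, 0, 0], [0, 0, 0, 0, 0, 0], [0, 0, 0, 0, 0, 0], [0, 0, 0, 0, 0, 0], [0, 0, 0, 0, 0, 0]])

```text
time: 9.3
tool_pos: [615.5, 284.8, 10.5]
tcp_rot: [180.0, 0.1, 170.6]
ft_force: [-0.5, -0.3, 5.9]
finger_gap: 39.4
grip_force: 31.5
```

Request:
apply_moves(rows=[[0, 0, -5, 0, 0, 0], [0, 0, -15, 0, 0, 0], [0, 0, -30, 0, 0, 0], [0, 0, -40, 0, 0, 0], [0, 0, -40, 0, 0, 0]], grip_force=35)

```text
time: 9.93
tool_pos: [614.5, 284.6, 141.3]
tcp_rot: [-180.0, -0.0, 170.6]
ft_force: [0.6, 0.8, -1.6]
finger_gap: 39.0
grip_force: 35.6
```

```bash
python3 - <<'E'
from h import *
s=sense();print(s["ft_force"],s["wrist_torque"],s["finger_gap"])
p,d=eyes.snapshot("wrist"); cv2.imwrite("pics/w4.png",p[:,:,::-1])
a=plan([551.8,10,200],79.5)
E
```

```text
[ 0.58460621  0.78400487 -1.55803128] [ 0.02572222 -0.0422241  -0.03541449] 38.967477801395
[[2.0, -28.3, -5.3, 0.001, 0.0002, 0.159], [-2.5, -28.2, -5.2, 0.001, 0.0002, 0.159], [-7.0, -27.5, -5.2, 0.001, 0.0002, 0.159], [-11.2, -26.0, -5.2, 0.001, 0.0002, 0.159], [-15.2, -23.9, -5.2, 0.001, 0.0002, 0.159]]
[[-18.8, -21.2, -5.1, 0.001, 0.0002, 0.159], [-21.9, -18.0, -5.1, 0.001, 0.0002, 0.159], [-24.5, -14.3, -5.1, 0.001, 0.0002, 0.159], [-26.5, -10.2, -5.1, 0.001, 0.0002, 0.159], [-27.7, -5.9, -5.1, 0.001, 0.0002, 0.159]]
```

View pics/w4.png

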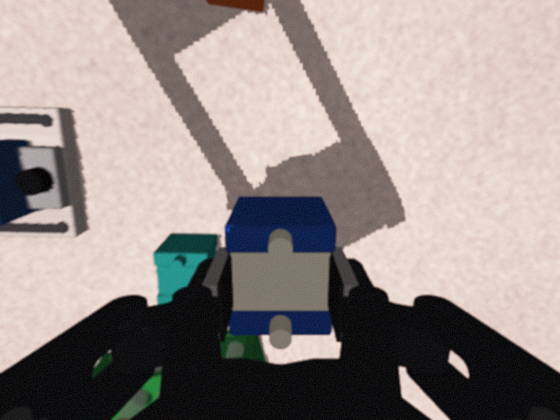

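Cassette is held upright between the pads at (280,265), and the look-alike is untouched. Carrying it to above the bed.

Request:
apply_moves(rows=[[2.0, -28.3, 0, 0, 0, 0.159], [-2.5, -28.2, 0, 0, 0, 0.159], [-7.0, -27.5, 0, 0, 0, 0.159], [-11.2, -26.0, 0, 0, 0, 0.159], [-15.2, -23.9, 0, 0, 0, 0.159]])

```text
time: 10.6
tool_pos: [581.7, 146.0, 140.0]
tcp_rot: [180.0, 0.0, 124.8]
ft_force: [-0.6, -1.1, -0.9]
finger_gap: 39.2
grip_force: 35.8
```

Request:
apply_moves(rows=[[-18.8, -21.2, 0, 0, 0, 0.159], [-21.9, -18.0, 0, 0, 0, 0.159], [-24.5, -14.3, 0, 0, 0, 0.159], [-26.5, -10.2, 0, 0, 0, 0.159], [-27.7, -5.9, 0, 0, 0, 0.159]])

```text
time: 11.22
tool_pos: [548.9, 8.1, 140.1]
tcp_rot: [180.0, -0.0, 79.2]
ft_force: [0.2, -0.0, -1.5]
finger_gap: 39.0
grip_force: 35.8
```

Request:
apply_moves(rows=[[0, 0, 10, 0, 0, 0], [0, 0, 10, 0, 0, 0], [0, 0, 0, 0, 0, 0], [0, 0, 0, 0, 0, 0], [0, 0, 0, 0, 0, 0]])

```text
time: 11.85
tool_pos: [549.5, 9.3, 120.0]
tcp_rot: [180.0, -0.0, 79.6]
ft_force: [0.3, 0.5, -1.9]
finger_gap: 39.4
grip_force: 35.8
```

```bash
python3 - <<'E'
from h import *
s=sense();print(pose()[0],s["tcp_rot"],s["ft_force"],s["finger_gap"])
p,d=eyes.snapshot("wrist"); cv2.imwrite("pics/w5.png",p[:,:,::-1]);W=cloud(d)
im=p[:,:,::-1]; 
b=(abs(W[:,0]-550)<110)&(W[:,1]>-100)&(W[:,1]<140)
X=W[b&(W[:,2]>13)&(W[:,2]<26)]; print("bed",len(X),np.median(X,0))
L=np.array([-np.sin(np.radians(79.45)),np.cos(np.radians(79.45))]);A=np.array([-L[1]*-1,-L[0]]) 
o=np.array([541.7,-44.1]); y=(X[:,:2]-o)@L; x=(X[:,:2]-o)@np.array([L[1],-L[0]])
for a in range(60,170,20):
    m=(x>a)&(x<a+20); 
    if m.sum()>20: print(a,np.percentile(y[m],[0.5,99.5]).round(1))
z=W[b&(W[:,2]>110)&(W[:,2]<135)]; print(len(z),np.median(z,0), cv2.minAreaRect(z[:,:2].astype(np.float32)))
plan([551.8,10,120],79.5)
E
```

```text
[549.4833312    9.3038077  119.95098897] [ 1.79969939e+02 -4.88711438e-03  7.95725860e+01] [ 0.32018791  0.50366993 -1.87715461] 39.43586903422382
bed 16762 [559.60141391  47.51153746  19.29841677]
60 [-54.4  53.9]
80 [-54.4  53.7]
100 [-54.7  53.9]
120 [-55.   54.1]
140 [-54.8  53.9]
1185 [553.85169174  33.88667024 123.79361021] ((553.6524658203125, 33.74507522583008), (1.370399832725525, 43.53086471557617), 79.24655151367188)
[[0.2, 0.4, -0.0, 0.0001, -0.0, 0.0002], [0.2, 0.4, -0.0, 0.0001, -0.0, 0.0002], [0.2, 0.4, -0.0, 0.0001, -0.0, 0.0002], [0.2, 0.4, -0.0, 0.0001, -0.0, 0.0002], [0.2, 0.4, -0.0, 0.0001, -0.0, 0.0002]]
```

Request:
apply_moves(rows=[[0.2, 1, 20, 0, 0, 0], [0.2, 1, 25, 0, 0, 0], [0.2, 0.6, 25, 0, 0, 0], [0, 0, 10, 0, 0, 0], [0, 0, 5, 0, 0, 0]])

```text
time: 12.52
tool_pos: [551.3, 9.0, 33.6]
tcp_rot: [-179.9, 0.0, 79.5]
ft_force: [-0.5, -0.1, -1.8]
finger_gap: 39.2
grip_force: 35.7
```

Request:
apply_moves(rows=[[0, 0, 0, 0, 0, 0], [0, 0, 1, 0, 0, 0], [0, 0, 1, 0, 0, 0], [0, 0, 0, 0, 0, 0], [0, 0, 0, 0, 0, 0]])

```text
time: 13.15
tool_pos: [551.9, 9.0, 32.8]
tcp_rot: [180.0, -0.0, 79.5]
ft_force: [-0.0, -0.3, -1.1]
finger_gap: 39.4
grip_force: 35.7
```

Request:
apply_moves(rows=[[0, 0, 0.7, 0, 0, 0], [0, 0, 0.7, 0, 0, 0], [0, 0, 0, 0, 0, 0], [0, 0, 0, 0, 0, 0], [0, 0, 0, 0, 0, 0]])

```text
time: 13.78
tool_pos: [551.9, 9.0, 31.2]
tcp_rot: [180.0, -0.0, 79.5]
ft_force: [0.5, -0.2, -1.3]
finger_gap: 39.1
grip_force: 35.7
```

Request:
apply_moves(rows=[[0, 0, 0.6, 0, 0, 0], [0, 0, 0.6, 0, 0, 0], [0, 0, 0, 0, 0, 0], [0, 0, 0, 0, 0, 0], [0, 0, 0, 0, 0, 0]])

```text
time: 14.4
tool_pos: [551.9, 9.0, 30.5]
tcp_rot: [180.0, -0.0, 79.5]
ft_force: [-3.5, 1.0, 5.4]
finger_gap: 39.1
grip_force: 36.6
```

Touchdown. Releasing.

Request:
apply_moves(rows=[[0, 0, 0, 0, 0, 0], [0, 0, 0, 0, 0, 0], [0, 0, 0, 0, 0, 0], [0, 0, 0, 0, 0, 0], [0, 0, 0, 0, 0, 0]], fingers=75)

```text
time: 15.02
tool_pos: [551.8, 9.0, 30.0]
tcp_rot: [180.0, 0.0, 79.5]
ft_force: [-0.4, 0.2, -1.0]
finger_gap: 75.2
grip_force: 0.0
```

Request:
apply_moves(rows=[[0, 0, -10, 0, 0, 0], [0, 0, -30, 0, 0, 0], [0, 0, -50, 0, 0, 0], [0, 0, -50, 0, 0, 0], [0, 0, -30, 0, 0, 0]])

```text
time: 15.65
tool_pos: [553.1, 8.9, 204.3]
tcp_rot: [179.7, -0.0, 79.5]
ft_force: [0.1, 0.5, -0.5]
finger_gap: 74.9
grip_force: 0.0
```

Request:
apply_moves(rows=[[-20, 0, 0, 0, 0, 0], [-20, 0, 0, 0, 0, 0], [-20, 0, 0, 0, 0, 0], [0, 0, 0, 0, 0, 0], [0, 0, 0, 0, 0, 0]])

```text
time: 16.27
tool_pos: [540.5, -50.2, 199.2]
tcp_rot: [-179.9, -0.0, 79.5]
ft_force: [0.6, 0.6, 0.1]
finger_gap: 74.9
grip_force: 0.0
```

```bash
python3 - <<'E'
from h import *
s=sense();print(pose()[0],s["tcp_rot"],s["ft_force"])
p,d=eyes.snapshot("wrist"); cv2.imwrite("pics/w6.png",p[:,:,::-1]);W=cloud(d)
hsv=cv2.cvtColor(p,cv2.COLOR_RGB2HSV).reshape(-1,3)
o=np.array([541.7,-44.1]); t=np.radians(79.45); ax=np.array([np.cos(t),np.sin(t)]); ay=np.array([-ax[1],ax[0]])
Q=np.c_[(W[:,:2]-o)@ax,(W[:,:2]-o)@ay,W[:,2]]
f=lambda m:(m.sum(),np.round(cv2.minAreaRect(Q[m][:,:2].astype(np.float32))[0],1),np.round(cv2.minAreaRect(Q[m][:,:2].astype(np.float32))[1:][0],1),cv2.minAreaRect(Q[m][:,:2].astype(np.float32))[2])
I=(abs(Q[:,0]-54)<40)&(abs(Q[:,1])<35)
print("cass",f(I&(Q[:,2]>61)&(Q[:,2]<72)))
for a in range(20,160,20):
    m=(Q[:,0]>a)&(Q[:,0]<a+20)&(Q[:,2]>13)&(Q[:,2]<26); print(a,np.percentile(Q[m,1],[.5,99.5]).round(1) if m.sum()>50 else None)
print("fence",f((Q[:,0]>100)&(Q[:,0]<145)&(abs(Q[:,1])<40)&(Q[:,2]>61)&(Q[:,2]<69)&(hsv[:,1]>120)))
r=((hsv[:,0]<8)|(hsv[:,0]>172))&(hsv[:,1]>150)&(hsv[:,2]>60)&(Q[:,2]>122)&(Q[:,2]<133)&(abs(Q[:,1])<80)
if r.sum()>20: print("red",f(r),W[r].mean(0))
E
```

```text
[540.48956562 -50.24147004 199.24212124] [-1.79926399e+02 -1.70626169e-02  7.94592328e+01] [0.62909077 0.59786564 0.13163467]
cass (np.int64(2854), array([54.6, -0. ]), array([48.6, 43.6]), 0.026952512562274933)
20 [-54.8  54.2]
40 [-54.7  54.2]
60 [-54.9  54.1]
80 [-54.7  53.9]
100 [-54.6  53.9]
120 [-55.   54.3]
140 [-55.   54.4]
fence (np.int64(1758), array([123.8,  -0.9]), array([17.5, 57.6]), 0.0461808480322361)
red (np.int64(557), array([-69.2,  -5.4]), array([19.5, 19.8]), 9.889981269836426) [ 534.45802032 -112.13703041  126.63946322]
```

View pics/w6.png

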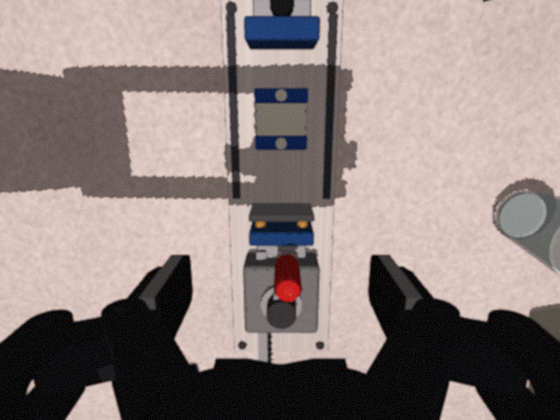

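Cassette stands centred at (281,119), at press (54.6, 0.0) and turned under 0.1°. The fence face is at about x = 115. The red grip top is at (288,289), so the crank angle is about 0.1 rad.

```bash
python3 - <<'E'
from h import *
a=plan([534,-113.7,140],79.5,5)
E
```

```text
[[-12.8, 1.0, 11.9, -0.0002, -0.0001, -0.0], [-12.8, 1.0, 11.9, -0.0002, -0.0001, -0.0], [-12.8, 1.0, 11.9, -0.0002, -0.0001, -0.0], [-12.8, 1.0, 11.9, -0.0002, -0.0001, -0.0], [-12.8, 1.0, 11.9, -0.0002, -0.0001, -0.0]]
```

Request:
apply_moves(rows=[[-16, 1.2, 12, 0, 0, 0], [-16, 1.2, 12, 0, 0, 0], [-16, 1.3, 12, 0, 0, 0], [-16, 1.3, 12, 0, 0, 0], [0, 0, 12, 0, 0, 0]], fingers=60)

```text
time: 16.95
tool_pos: [533.8, -115.3, 139.0]
tcp_rot: [-180.0, 0.0, 79.4]
ft_force: [-0.8, 0.3, 0.6]
finger_gap: 59.7
grip_force: 0.0
```

Request:
apply_moves(rows=[[0, 0, 0, 0, 0, 0], [0, 0, 0, 0, 0, 0], [0, 0, 0, 0, 0, 0], [0, 0, 0, 0, 0, 0], [0, 0, 0, 0, 0, 0]])

```text
time: 17.58
tool_pos: [534.4, -113.7, 140.3]
tcp_rot: [180.0, 0.0, 79.5]
ft_force: [-0.1, 0.0, -0.0]
finger_gap: 60.2
grip_force: 0.0
```

Request:
apply_moves(rows=[[0, 0, 15, 0, 0, 0], [0, 0, 15, 0, 0, 0], [0, 0, 12, 0, 0, 0], [0, 0, 7, 0, 0, 0], [0, 0, 0, 0, 0, 0]])

```text
time: 18.2
tool_pos: [533.6, -113.7, 90.1]
tcp_rot: [-179.9, -0.0, 79.5]
ft_force: [-0.9, -1.1, 0.2]
finger_gap: 60.1
grip_force: 0.0
```

Request:
apply_moves(rows=[[0, 0, 0, 0, 0, 0], [0, 0, 0, 0, 0, 0], [0, 0, 0, 0, 0, 0], [0, 0, 0, 0, 0, 0], [0, 0, 0, 0, 0, 0]], fingers=10, grip_force=45)

```text
time: 18.82
tool_pos: [534.6, -113.9, 91.8]
tcp_rot: [179.9, 0.0, 79.5]
ft_force: [-1.0, 2.0, 5.7]
finger_gap: 19.4
grip_force: 44.1
```

Request:
apply_moves(rows=[[0, 0, 0, 0, 0, 0], [0, 0, 0, 0, 0, 0], [0, 0, 0, 0, 0, 0], [0, 0, 0, 0, 0, 0], [0, 0, 0, 0, 0, 0]])

```text
time: 19.45
tool_pos: [534.6, -113.9, 91.8]
tcp_rot: [179.9, 0.0, 79.5]
ft_force: [-2.9, 1.8, 5.4]
finger_gap: 19.5
grip_force: 44.1
```

```bash
python3 - <<'E'
import numpy as np
t=0.1+0.25*np.arange(46); P=np.round(50*np.c_[np.cos(t),np.sin(t)],1); D=np.round(np.diff(P,axis=0),1)
for i in range(0,45,5): print(t[i+5].round(2),[[*map(float,r),0,0,0,0] for r in D[i:i+5]])
E
```

```text
1.35 [[-2.8, 12.1, 0, 0, 0, 0], [-5.7, 11.1, 0, 0, 0, 0], [-8.3, 9.4, 0, 0, 0, 0], [-10.3, 7.0, 0, 0, 0, 0], [-11.7, 4.2, 0, 0, 0, 0]]
2.6 [[-12.5, 1.2, 0, 0, 0, 0], [-12.3, -1.9, 0, 0, 0, 0], [-11.4, -4.9, 0, 0, 0, 0], [-9.9, -7.6, 0, 0, 0, 0], [-7.7, -9.8, 0, 0, 0, 0]]
3.85 [[-5.1, -11.4, 0, 0, 0, 0], [-2.1, -12.3, 0, 0, 0, 0], [1.1, -12.4, 0, 0, 0, 0], [4.1, -11.8, 0, 0, 0, 0], [6.8, -10.4, 0, 0, 0, 0]]
5.1 [[9.3, -8.4, 0, 0, 0, 0], [11.0, -5.9, 0, 0, 0, 0], [12.1, -2.9, 0, 0, 0, 0], [12.5, 0.2, 0, 0, 0, 0], [12.0, 3.2, 0, 0, 0, 0]]
6.35 [[10.9, 6.1, 0, 0, 0, 0], [9.0, 8.6, 0, 0, 0, 0], [6.6, 10.6, 0, 0, 0, 0], [3.8, 11.9, 0, 0, 0, 0], [0.7, 12.4, 0, 0, 0, 0]]
7.6 [[-2.4, 12.3, 0, 0, 0, 0], [-5.3, 11.2, 0, 0, 0, 0], [-8.0, 9.6, 0, 0, 0, 0], [-10.1, 7.4, 0, 0, 0, 0], [-11.5, 4.6, 0, 0, 0, 0]]
8.85 [[-12.4, 1.6, 0, 0, 0, 0], [-12.4, -1.5, 0, 0, 0, 0], [-11.6, -4.5, 0, 0, 0, 0], [-10.1, -7.3, 0, 0, 0, 0], [-8.1, -9.5, 0, 0, 0, 0]]
10.1 [[-5.4, -11.2, 0, 0, 0, 0], [-2.5, -12.3, 0, 0, 0, 0], [0.7, -12.4, 0, 0, 0, 0], [3.7, -11.9, 0, 0, 0, 0], [6.5, -10.7, 0, 0, 0, 0]]
11.35 [[8.9, -8.6, 0, 0, 0, 0], [10.8, -6.2, 0, 0, 0, 0], [12.0, -3.4, 0, 0, 0, 0], [12.5, -0.2, 0, 0, 0, 0], [12.2, 2.8, 0, 0, 0, 0]]
```

Request:
apply_moves(rows=[[-2.8, 12.1, -1, 0, 0, 0], [-5.7, 11.1, 0, 0, 0, 0], [-8.3, 9.4, 0, 0, 0, 0], [-10.3, 7.0, 0, 0, 0, 0], [-11.7, 4.2, 0, 0, 0, 0]])

```text
time: 20.08
tool_pos: [570.4, -158.5, 91.8]
tcp_rot: [-180.0, -0.1, 79.6]
ft_force: [-2.5, 6.5, 4.1]
finger_gap: 20.1
grip_force: 44.1
```

```bash
cat >> h.py <<'E'
def crank(c=(519.7,-162.1),yaw=79.45):
    s=sense(); p=np.array(s["tool_pos"])[:2]-c; t=np.radians(yaw); ax=np.array([np.cos(t),np.sin(t)]); ty=np.array([ax[1],-ax[0]])
    x,y=p@ax,p@ty; th=np.arctan2(y,x); f=np.array(s["ft_force"])[:2]; F=np.array([f@ax,f@ty])
    er=np.array([np.cos(th),np.sin(th)]); et=np.array([-er[1],er[0]])
    print("th",round(th%(2*np.pi),3),"r",round(np.hypot(x,y),1),"Ft",round(-F@et,1),"Fr",round(-F@er,1),"fz",round(s["ft_force"][2],1),"gap",round(s["finger_gap"],1),"t",s["time"]); return -F@et
E
python3 -c "
from h import *
crank()"
```

```text
th 1.317 r 50.8 Ft 6.7 Fr 2.1 fz 4.1 gap 20.1 t 20.075
```

Winding works as expected, at about 6.7 N tangential when empty. Continuing.

Request:
apply_moves(rows=[[-12.5, 1.2, 0, 0, 0, 0], [-12.3, -1.9, 0, 0, 0, 0], [-11.4, -4.9, 0, 0, 0, 0], [-9.9, -7.6, 0, 0, 0, 0], [-7.7, -9.8, 0, 0, 0, 0]])

```text
time: 20.7
tool_pos: [539.1, -208.4, 92.0]
tcp_rot: [179.8, -0.1, 79.5]
ft_force: [5.3, 3.3, -2.8]
finger_gap: 19.4
grip_force: 44.2
```

Request:
apply_moves(rows=[[-5.1, -11.4, 0, 0, 0, 0], [-2.1, -12.3, 0, 0, 0, 0], [1.1, -12.4, 0, 0, 0, 0], [4.1, -11.8, 0, 0, 0, 0], [6.8, -10.4, 0, 0, 0, 0]])

```text
time: 21.32
tool_pos: [482.1, -194.2, 92.1]
tcp_rot: [179.8, 0.1, 79.5]
ft_force: [8.3, -3.1, -6.6]
finger_gap: 19.4
grip_force: 44.2
```

```bash
python3 -c "
from h import *
crank()"
```

```text
th 3.821 r 49.4 Ft 7.8 Fr 4.3 fz -6.6 gap 19.4 t 21.325
```

Request:
apply_moves(rows=[[9.3, -8.4, 0, 0, 0, 0], [11.0, -5.9, 0, 0, 0, 0], [12.1, -2.9, 0, 0, 0, 0], [12.5, 0.2, 0, 0, 0, 0], [12.0, 3.2, 0, 0, 0, 0]])

```text
time: 21.95
tool_pos: [477.6, -136.0, 92.0]
tcp_rot: [-180.0, 0.1, 79.5]
ft_force: [-1.2, -8.7, -0.9]
finger_gap: 19.7
grip_force: 44.8
```

Request:
apply_moves(rows=[[10.9, 6.1, 0, 0, 0, 0], [9.0, 8.6, 0, 0, 0, 0], [6.6, 10.6, 0, 0, 0, 0], [3.8, 11.9, 0, 0, 0, 0], [0.7, 12.4, 0, 0, 0, 0]])

```text
time: 22.58
tool_pos: [531.6, -113.0, 91.8]
tcp_rot: [-179.8, -0.0, 79.5]
ft_force: [-7.0, 0.4, 6.1]
finger_gap: 20.0
grip_force: 45.5
```

```bash
python3 -c "
from h import *
crank()"
```

```text
th 0.053 r 50.5 Ft 6.9 Fr 1.3 fz 6.1 gap 20.0 t 22.575
```

Request:
apply_moves(rows=[[-2.4, 12.3, 0, 0, 0, 0], [-5.3, 11.2, 0, 0, 0, 0], [-8.0, 9.6, 0, 0, 0, 0], [-10.1, 7.4, 0, 0, 0, 0], [-11.5, 4.6, 0, 0, 0, 0]])

```text
time: 23.2
tool_pos: [570.3, -156.9, 91.9]
tcp_rot: [-180.0, -0.1, 79.6]
ft_force: [-2.5, 7.1, 3.1]
finger_gap: 19.6
grip_force: 45.3
```

```bash
python3 - <<'E'
from h import *
crank()
p,d=eyes.snapshot("scene"); cv2.imwrite("pics/s7.png",cv2.resize(p[150:320,200:400,::-1],None,fx=3,fy=3))
E
```

```text
th 1.284 r 50.8 Ft 7.3 Fr 1.8 fz 3.1 gap 19.6 t 23.2
```

View pics/s7.png

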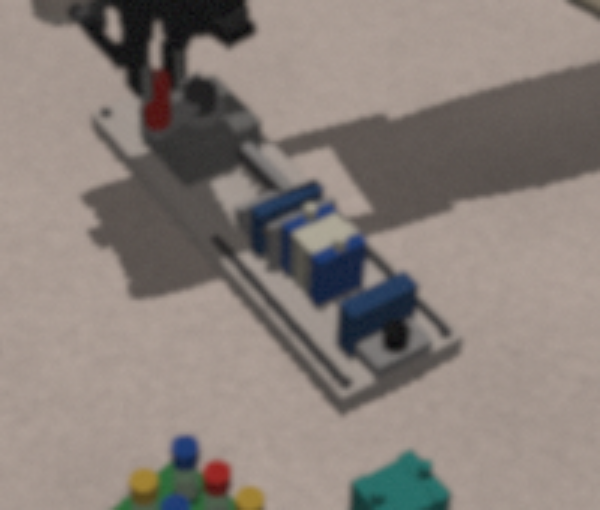

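The jaw plate at (275,235) in the crop has come up to the cassette at (325,250), which still stands square. The hand is on the red grip. Continuing.

Request:
apply_moves(rows=[[-12.4, 1.6, 0, 0, 0, 0], [-12.4, -1.5, 0, 0, 0, 0], [-11.6, -4.5, 0, 0, 0, 0], [-10.1, -7.3, 0, 0, 0, 0], [-8.1, -9.5, 0, 0, 0, 0]])

```text
time: 23.88
tool_pos: [540.6, -207.8, 92.0]
tcp_rot: [179.8, -0.1, 79.5]
ft_force: [5.9, 4.5, -1.8]
finger_gap: 19.5
grip_force: 44.7
```

Request:
apply_moves(rows=[[-5.4, -11.2, 0, 0, 0, 0], [-2.5, -12.3, 0, 0, 0, 0], [0.7, -12.4, 0, 0, 0, 0], [3.7, -11.9, 0, 0, 0, 0], [6.5, -10.7, 0, 0, 0, 0]])

```text
time: 24.5
tool_pos: [483.1, -195.4, 92.1]
tcp_rot: [179.8, 0.1, 79.5]
ft_force: [8.8, -2.8, -5.7]
finger_gap: 19.5
grip_force: 44.4
```

```bash
python3 - <<'E'
from h import *
crank()
t=np.r_[10.1+0.2*np.arange(6),11.1+0.04*np.arange(1,41)]; P=np.round(50*np.c_[np.cos(t),np.sin(t)],1); D=np.round(np.diff(P,axis=0),1)
for i in range(0,45,5): print(t[i+5].round(2),[[*map(float,r),0,0,0,0] for r in D[i:i+5]])
E
```

```text
th 3.789 r 49.5 Ft 8.0 Fr 4.6 fz -5.7 gap 19.5 t 24.5
11.1 [[7.0, -7.1, 0, 0, 0, 0], [8.2, -5.6, 0, 0, 0, 0], [9.2, -3.8, 0, 0, 0, 0], [9.8, -2.0, 0, 0, 0, 0], [10.0, 0.1, 0, 0, 0, 0]]
11.3 [[2.0, 0.2, 0, 0, 0, 0], [2.0, 0.3, 0, 0, 0, 0], [1.9, 0.5, 0, 0, 0, 0], [2.0, 0.4, 0, 0, 0, 0], [1.9, 0.6, 0, 0, 0, 0]]
11.5 [[1.9, 0.6, 0, 0, 0, 0], [1.9, 0.7, 0, 0, 0, 0], [1.8, 0.8, 0, 0, 0, 0], [1.8, 0.9, 0, 0, 0, 0], [1.8, 0.9, 0, 0, 0, 0]]
11.7 [[1.7, 1.0, 0, 0, 0, 0], [1.7, 1.1, 0, 0, 0, 0], [1.6, 1.1, 0, 0, 0, 0], [1.6, 1.2, 0, 0, 0, 0], [1.6, 1.3, 0, 0, 0, 0]]
11.9 [[1.5, 1.3, 0, 0, 0, 0], [1.4, 1.4, 0, 0, 0, 0], [1.4, 1.5, 0, 0, 0, 0], [1.3, 1.4, 0, 0, 0, 0], [1.3, 1.6, 0, 0, 0, 0]]
12.1 [[1.2, 1.6, 0, 0, 0, 0], [1.1, 1.6, 0, 0, 0, 0], [1.1, 1.7, 0, 0, 0, 0], [1.0, 1.7, 0, 0, 0, 0], [1.0, 1.8, 0, 0, 0, 0]]
12.3 [[0.8, 1.8, 0, 0, 0, 0], [0.8, 1.9, 0, 0, 0, 0], [0.7, 1.8, 0, 0, 0, 0], [0.7, 1.9, 0, 0, 0, 0], [0.5, 1.9, 0, 0, 0, 0]]
12.5 [[0.5, 2.0, 0, 0, 0, 0], [0.4, 1.9, 0, 0, 0, 0], [0.4, 2.0, 0, 0, 0, 0], [0.2, 2.0, 0, 0, 0, 0], [0.2, 2.0, 0, 0, 0, 0]]
12.7 [[0.1, 2.0, 0, 0, 0, 0], [0.0, 2.0, 0, 0, 0, 0], [-0.1, 2.0, 0, 0, 0, 0], [-0.1, 2.0, 0, 0, 0, 0], [-0.2, 2.0, 0, 0, 0, 0]]
```

Request:
apply_moves(rows=[[7.0, -7.1, 0, 0, 0, 0], [8.2, -5.6, 0, 0, 0, 0], [9.2, -3.8, 0, 0, 0, 0], [9.8, -2.0, 0, 0, 0, 0], [10.0, 0.1, 0, 0, 0, 0]])

```text
time: 25.12
tool_pos: [472.0, -149.1, 92.0]
tcp_rot: [180.0, 0.2, 79.5]
ft_force: [-0.4, -7.6, -2.0]
finger_gap: 19.6
grip_force: 44.8
```

```bash
python3 -c "
from h import *
crank()"
```

```text
th 4.795 r 49.4 Ft 7.5 Fr 1.6 fz -2.0 gap 19.6 t 25.125
```

Request:
apply_moves(rows=[[2.0, 0.2, 0, 0, 0, 0], [2.0, 0.3, 0, 0, 0, 0], [1.9, 0.5, 0, 0, 0, 0], [2.0, 0.4, 0, 0, 0, 0], [1.9, 0.6, 0, 0, 0, 0]])

```text
time: 25.75
tool_pos: [475.5, -139.9, 91.9]
tcp_rot: [-180.0, 0.2, 79.5]
ft_force: [-2.7, -7.1, 0.2]
finger_gap: 19.7
grip_force: 45.0
```

```bash
python3 -c "
from h import *
crank()"
```

```text
th 4.994 r 49.4 Ft 7.6 Fr 0.8 fz 0.2 gap 19.7 t 25.75
```

Request:
apply_moves(rows=[[1.9, 0.6, 0, 0, 0, 0], [1.9, 0.7, 0, 0, 0, 0], [1.8, 0.8, 0, 0, 0, 0], [1.8, 0.9, 0, 0, 0, 0], [1.8, 0.9, 0, 0, 0, 0]])

```text
time: 26.38
tool_pos: [480.8, -131.4, 91.9]
tcp_rot: [-179.9, 0.1, 79.5]
ft_force: [-4.7, -5.9, 1.8]
finger_gap: 19.7
grip_force: 45.2
```

```bash
python3 -c "
from h import *
crank()"
```

```text
th 5.196 r 49.6 Ft 7.6 Fr -0.1 fz 1.8 gap 19.7 t 26.375
```

Request:
apply_moves(rows=[[1.7, 1.0, 0, 0, 0, 0], [1.7, 1.1, 0, 0, 0, 0], [1.6, 1.1, 0, 0, 0, 0], [1.6, 1.2, 0, 0, 0, 0], [1.6, 1.3, 0, 0, 0, 0]])

```text
time: 27.0
tool_pos: [487.7, -124.1, 91.9]
tcp_rot: [-179.9, 0.1, 79.5]
ft_force: [-4.9, -4.3, 3.3]
finger_gap: 20.0
grip_force: 45.3
```

```bash
python3 -c "
from h import *
crank()"
```

```text
th 5.398 r 49.7 Ft 6.5 Fr 0.2 fz 3.3 gap 20.0 t 27.0
```

Request:
apply_moves(rows=[[1.5, 1.3, 0, 0, 0, 0], [1.4, 1.4, 0, 0, 0, 0], [1.4, 1.5, 0, 0, 0, 0], [0, 0, 0, 0, 0, 0], [0, 0, 0, 0, 0, 0]])

```text
time: 27.62
tool_pos: [492.6, -120.4, 91.8]
tcp_rot: [-179.9, 0.1, 79.5]
ft_force: [-5.7, -3.1, 3.8]
finger_gap: 19.3
grip_force: 45.4
```

```bash
cat > m.py <<'E'
from h import *
f=[crank()]
for i in range(4): eyes.snapshot("top"); f.append(crank())
print("mean",np.mean(f))
E
python3 m.py
```

```text
th 5.522 r 49.8 Ft 6.5 Fr -0.6 fz 3.8 gap 19.3 t 27.625
th 5.523 r 49.7 Ft 5.9 Fr 0.3 fz 3.5 gap 19.6 t 27.675
th 5.523 r 49.8 Ft 5.9 Fr 0.6 fz 3.9 gap 19.2 t 27.725
th 5.523 r 49.8 Ft 7.1 Fr 0.6 fz 3.1 gap 19.7 t 27.775
th 5.523 r 49.8 Ft 6.1 Fr 0.0 fz 2.5 gap 19.5 t 27.825
mean 6.307060936148069
```

Request:
apply_moves(rows=[[1.3, 1.4, 0, 0, 0, 0], [1.3, 1.6, 0, 0, 0, 0], [1.2, 1.6, 0, 0, 0, 0], [0, 0, 0, 0, 0, 0], [0, 0, 0, 0, 0, 0]])

```text
time: 28.45
tool_pos: [497.7, -117.4, 91.9]
tcp_rot: [-179.9, 0.1, 79.5]
ft_force: [-4.4, -3.2, 3.6]
finger_gap: 19.7
grip_force: 45.4
```

```bash
python3 m.py
```

```text
th 5.643 r 49.8 Ft 5.4 Fr 1.0 fz 3.6 gap 19.7 t 28.45
th 5.643 r 49.8 Ft 5.7 Fr -0.7 fz 3.4 gap 19.2 t 28.5
th 5.642 r 49.9 Ft 6.1 Fr 0.2 fz 4.3 gap 19.7 t 28.55
th 5.643 r 49.9 Ft 6.5 Fr -0.2 fz 3.9 gap 19.7 t 28.6
th 5.643 r 49.8 Ft 6.2 Fr -0.8 fz 4.0 gap 20.3 t 28.65
mean 5.982669458011936
```

Request:
apply_moves(rows=[[1.1, 1.6, 0, 0, 0, 0], [1.1, 1.7, 0, 0, 0, 0], [1.0, 1.7, 0, 0, 0, 0], [0, 0, 0, 0, 0, 0], [0, 0, 0, 0, 0, 0]])

```text
time: 29.28
tool_pos: [503.0, -115.0, 91.8]
tcp_rot: [-179.9, 0.1, 79.5]
ft_force: [-7.1, -1.7, 4.4]
finger_gap: 19.3
grip_force: 45.5
```

```bash
python3 m.py
```

```text
th 5.758 r 50.0 Ft 7.2 Fr -0.7 fz 4.4 gap 19.3 t 29.275
th 5.758 r 50.0 Ft 7.4 Fr -0.8 fz 5.6 gap 19.4 t 29.325
th 5.757 r 49.9 Ft 6.6 Fr 0.3 fz 4.7 gap 19.2 t 29.375
th 5.758 r 49.9 Ft 7.1 Fr -0.2 fz 4.0 gap 19.8 t 29.425
th 5.758 r 49.9 Ft 7.5 Fr -0.5 fz 4.9 gap 19.4 t 29.475
mean 7.177777736787709
```

Request:
apply_moves(rows=[[1.0, 1.8, 0, 0, 0, 0], [0.9, 1.8, 0, 0, 0, 0], [0.4, 0.9, 0, 0, 0, 0], [0, 0, 0, 0, 0, 0], [0, 0, 0, 0, 0, 0]])

```text
time: 30.1
tool_pos: [507.4, -113.6, 91.8]
tcp_rot: [-179.8, 0.1, 79.5]
ft_force: [-9.1, -2.6, 6.2]
finger_gap: 19.5
grip_force: 45.7
```

```bash
python3 m.py
```

```text
th 5.85 r 50.0 Ft 9.5 Fr 0.3 fz 6.2 gap 19.5 t 30.1
th 5.85 r 50.1 Ft 9.3 Fr -0.5 fz 5.8 gap 19.6 t 30.15
th 5.85 r 50.1 Ft 9.2 Fr -0.8 fz 6.4 gap 19.5 t 30.2
th 5.85 r 50.0 Ft 9.0 Fr -0.1 fz 5.7 gap 19.5 t 30.25
th 5.851 r 50.0 Ft 9.6 Fr 0.8 fz 6.6 gap 19.3 t 30.3
mean 9.334988798840868
```

About +3.2 N, or 20 N of clamp. A little more brings it to mid-range.

Request:
apply_moves(rows=[[0.6, 1.3, 0, 0, 0, 0], [0.6, 1.4, 0, 0, 0, 0], [0.2, 0.6, 0, 0, 0, 0], [0, 0, 0, 0, 0, 0], [0, 0, 0, 0, 0, 0]])

```text
time: 30.92
tool_pos: [510.6, -112.8, 91.8]
tcp_rot: [-179.8, 0.1, 79.5]
ft_force: [-10.3, -2.2, 7.0]
finger_gap: 19.4
grip_force: 45.8
```

```bash
python3 m.py
```

```text
th 5.917 r 50.1 Ft 10.5 Fr 0.3 fz 7.0 gap 19.4 t 30.925
th 5.917 r 50.1 Ft 10.9 Fr -0.5 fz 7.5 gap 19.5 t 30.975
th 5.916 r 50.1 Ft 11.0 Fr -0.0 fz 7.0 gap 19.6 t 31.025
th 5.916 r 50.2 Ft 10.5 Fr 0.2 fz 7.6 gap 19.6 t 31.075
th 5.916 r 50.1 Ft 11.2 Fr -0.7 fz 7.1 gap 19.6 t 31.125
mean 10.853160350327476
```

About +4.7 N, which is roughly 29 N and firmly clamped. Easing the push slightly, then letting go and rising.

Request:
apply_moves(rows=[[-0.2, -0.6, 0, 0, 0, 0], [0, 0, 0, 0, 0, 0], [0, 0, 0, 0, 0, 0], [0, 0, 0, 0, 0, 0], [0, 0, 0, 0, 0, 0]])

```text
time: 31.75
tool_pos: [510.5, -112.9, 91.8]
tcp_rot: [-179.8, 0.1, 79.5]
ft_force: [-8.0, -1.7, 4.5]
finger_gap: 19.7
grip_force: 45.6
```

Request:
apply_moves(rows=[[0, 0, 0, 0, 0, 0], [0, 0, 0, 0, 0, 0], [0, 0, 0, 0, 0, 0], [0, 0, 0, 0, 0, 0], [0, 0, 0, 0, 0, 0]], fingers=55)

```text
time: 32.38
tool_pos: [512.0, -112.3, 92.0]
tcp_rot: [180.0, -0.0, 79.5]
ft_force: [-0.1, -0.3, -0.5]
finger_gap: 54.8
grip_force: 0.0
```

Request:
apply_moves(rows=[[0, 0, -10, 0, 0, 0], [0, 0, -30, 0, 0, 0], [0, 0, -40, 0, 0, 0], [0, 0, -40, 0, 0, 0], [0, 0, -10, 0, 0, 0]])

```text
time: 33.0
tool_pos: [513.8, -112.9, 226.4]
tcp_rot: [179.6, 0.0, 79.5]
ft_force: [0.1, -1.1, 0.0]
finger_gap: 55.1
grip_force: 0.0
```

Request:
apply_moves(rows=[[0, 0, 0, 0, 0, 0], [0, 0, 0, 0, 0, 0], [0, 0, 0, 0, 0, 0], [0, 0, 0, 0, 0, 0], [0, 0, 0, 0, 0, 0]])

```text
time: 33.62
tool_pos: [511.8, -112.3, 221.6]
tcp_rot: [-180.0, -0.0, 79.5]
ft_force: [-1.1, -0.6, 0.8]
finger_gap: 55.3
grip_force: 0.0
```

```bash
python3 - <<'E'
from h import *
s=sense();print(pose()[0],s["ft_force"],s["time"])
p,d=eyes.snapshot("wrist"); cv2.imwrite("pics/w8.png",p[:,:,::-1]);W=cloud(d)
hsv=cv2.cvtColor(p,cv2.COLOR_RGB2HSV).reshape(-1,3)
r=((hsv[:,0]<8)|(hsv[:,0]>172))&(hsv[:,1]>150)&(hsv[:,2]>60)&(W[:,2]>122)&(W[:,2]<133)
c=np.array(cv2.minAreaRect(W[r][:,:2].astype(np.float32))[0])-[519.7,-162.1]; print(r.sum(),c,"th",np.radians(79.45)-np.arctan2(c[1],c[0])+4*np.pi)
E
```

```text
[ 511.80007809 -112.32056837  221.55391592] [-1.07879924 -0.63899201  0.81537435] 33.625
463 [-9.58821411 49.32119904] th 12.190229806414477
```

View pics/w8.png

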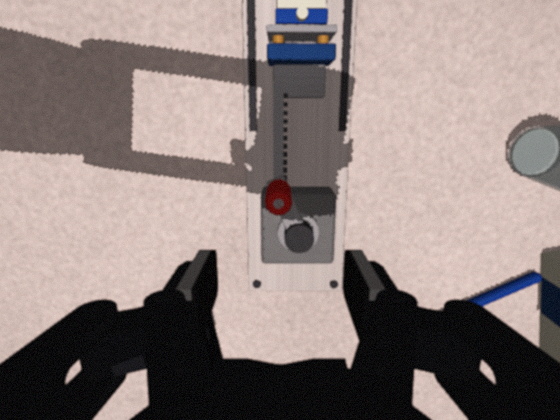

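The red grip at (278,198) is free and still at 12.19 rad, so it held. The jaw plate at (302,32) sits square against the cassette, and the robot touches nothing.

```bash
python3 -c "
from h import *
print(job.hand_in())"
```

```text
the job is handed in; nothing more can be done
None
```

The job is handed in: the blue cassette stands centred on the bed, clamped at about 29 N (estimated from the force at the grip), with the crank released at 12.19 rad and about 34 s on the clock.

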